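# Put the drive parts back in their rests

## Robot

A 6-joint arm with a two-finger parallel gripper is mounted at the origin on the work surface. World frame = base frame: x ahead of the robot, y to its left, z up, the work surface at z = 0. Lengths are in m, angles in rad, forces in N, time in s.
With the tool pointing down it reaches from about 0.275 to 0.775 m from the base axis. Payload 14.6 kg.
Tool frame: the origin (TCP) lies on the centre line of the jaws, within the pads' length; the fingertips stand 11 mm ahead of it and the grasp point (between the pads) lies 8 mm behind it; x points along the fingers, y is the direction in which the jaws open and shut, and the axes are right-handed (so a half turn about x gives the same grasp; the last joint's range is limited). The gripper opens to 85 mm and grips with 20 to 120 N. Pads are 22 mm wide; open, the fingers measure 114 mm over their backs; the gripper's body (76 mm by 85 mm) begins 54 mm behind the grasp point. The pads swing forward as they close: fully open they stand 13 mm farther back than shut.
Start: joints at [-1.464, 0.263, -0.048, 1.259, 0, 1.415], TCP at [0.136, -0.507, 0.242] pointing down, gripper open.
Joint ranges: [-2.65, 2.65], [-0.89, 1.7], [-1.18, 1.37], [-2.13, 2.11], [-1.35, 1.29], [-3.14, 3.14]. Speed limits (rad/s): [1.89, 1.89, 2.57, 2.79, 3.14, 3.14].

## Interface

Orientations are given as a unit quaternion [x, y, z, w].
In Python, from bench import arm gives the robot as it stands.
- The arm moves only by the shell command python3 -m inch 'ROWS' [FORCE]. ROWS is JSON, a list that holds one entry, the list of rows, each a list of 7 numbers: the shift along the tool's x, y, z in cm, then the turn, a rotation vector about the tool's x, y, z in degrees, then the gripper command: -1 is fully open, 1 is shut, values between are in proportion. In form: [[[dx, dy, dz, rx, ry, rz, claw], ...]]. A call has 1 to 20 rows; each row shifts and turns the commanded pose from where the row before left it, along the tool's axes as they then stand; what a row does not reach is not made up. A row lasts 1/12 s, in which the tool goes at most 41.7 mm and 7.16 degrees, less where a joint would pass 70% of its speed; a pose out of reach is approached as far as the arm can. A call with a gripper value outside its range is refused whole. The fingers move at their own pace and stop on an object; FORCE is the grip in N (left out, the last holds). Time passes only in rows, so rows that do not move let the fingers close. It gives the time, the measured TCP pose, the force and the opening at its end, in the units of the state.
- arm.get_state(): the state, without advancing time (a new reading comes with each control period).
- arm.get_image(name): name is "scene" or "top"; returns a dict with "image" (400x640x3 uint8, red, green, blue), "fov_y" (degrees; the focal length in pixels is half the picture's height over the tangent of half this angle, whatever the lens; pixels are square), "cx", "cy" (the principal point, pixels), "k1" (the pictures are not rectified: a ray, as slopes to the right and down, at radius r is drawn at 1 + k1 r^2 times it, then the intrinsics apply), "origin" and "orientation" of the camera in the world. Camera axes: x right, y up, looking along -z (the intrinsics and any distortion apply to the point x, -y, -z); pixel columns grow to the right and rows downward; lengths in m; the calibration is good to about 2 mm. A picture is of the moment at which its call begins. There is no depth.
- arm.hand_in(): hands the job in, once; it reports no verdict.
The state is a dict: "time": time; "qpos": joint angles; "joint_velocities": joint speeds; "joint_efforts": joint torques, N m; "tool_pos": TCP position; "tcp_rot": TCP orientation; "wrist_force": force on the tool from outside, world axes, zero at the start; "ft_torque": the same for the moment, N m; "gripper_width": finger opening in m.
Only numpy, scipy, OpenCV 4.12 (cv2) and the standard library are available. Lean on these libraries where they do the work, as an engineer would, in place of code of your own. Each camera call takes 0.05 s, during which the arm holds its last target. There are 200 camera calls.

## Task

Clear up after the drive test: put the large gear in the large round dish, the small gear in the small round dish, the insulator upright in the oblong tray with its long foot lying along the tray, and the spool upright over the peg of the peg stand. Every part must sit flat on the bottom of its own rest and be let go. Do not move the green tin car and do not touch the steel test box.

Things in the scene. Friction and masses are not known exactly. Their poses are not given: they have to be found in the camera images.
- large_gear: Large bronze spur gear lying flat, hub up: toothed disc 64 mm across and 12 mm thick, with a round hub 26 mm across rising 18 mm above the disc (30 mm overall height). About 0.3 kg. Loose. Origin: centre of its underside; z up along its axis. Easily gripped by the hub.
- small_gear: Small bronze spur gear lying flat, hub up: toothed disc 42 mm across and 12 mm thick, with a round hub 20 mm across rising 18 mm above the disc (30 mm overall height). About 0.14 kg. Loose. Origin: centre of its underside; z up along its axis. Easily gripped by the hub.
- insulator: White ceramic stand-off insulator, standing upright, 62 mm high: oblong foot 62 mm (its x) by 36 mm (its y), 8 mm thick, then a ribbed round post 36 mm across from 8 to 54 mm height, then a steel cap 24 mm across up to 62 mm. About 0.16 kg. Loose. Origin: centre of the foot's underside; x along the long side of the foot, z up. Best gripped by the ribbed post.
- spool: Light wooden spool standing on end, 48 mm high: flanges 46 mm across and 10 mm thick at bottom and top, core 34 mm across, a 24 mm hole right through along its axis. About 0.06 kg. Loose. Origin: centre of its underside; z up along its axis. Can be gripped across the upper flange.
- large_dish: Rest of the large gear: brown wooden round dish, fixed, 88 mm across outside, 80 mm inside, rim 10 mm high, floor 3 mm above the table. Origin: centre of its underside, at table height.
- small_dish: Rest of the small gear: brown wooden round dish, fixed, 66 mm across outside, 58 mm inside, rim 10 mm high, floor 3 mm above the table. Origin: centre of its underside, at table height.
- oblong_tray: Rest of the insulator: brown wooden oblong open tray, fixed, 86 mm (its x) by 60 mm (its y) outside, 78 by 52 mm inside, rim 9 mm high, floor 4 mm above the table. Origin: centre of its underside, at table height; x along its long side. The insulator fits either way round (half a turn makes no difference).
- peg_stand: Rest of the spool: brown wooden disc, fixed, 60 mm across and 4 mm thick, with an upright steel peg 10 mm across in its middle, the peg's top 28 mm above the table. The spool goes over the peg and stands on the disc. Origin: centre of the disc's underside, at table height.
- car: Green tin toy racing car on four black wheels, 98 mm long (its x), 50 mm wide, 42 mm high. Loose bystander, standing among the parts; not to be moved. Origin: middle of the car at table height.
- test_box: Steel test box, fixed bystander to the left of the parts: 130 mm (its x) by 90 mm (its y), 55 mm high, with a black push button on top (the button's top is under 90 mm above the table). Not to be touched. Origin: centre of its underside, at table height.
There are look-alikes about, which are no part of the job. What is shaped like the large_gear but blue is not meant.

How it is judged:
At the end, for the whole second after the job is handed in: Gears and spool within 10 mm of the centre of their own rest, insulator within 13 mm and its long side within 0.3 rad of the tray's; every underside at most 3 mm above its rest's floor, every part within 0.1 rad of upright, still and released (horizontal distance between large_gear and large_dish below 0.01 m and z of large_gear in the frame of large_dish below 0.006 m and angle between each of large_gear, small_gear, insulator, spool's own z axis and vertical below 0.1 rad and linear speed of each of large_gear, small_gear, insulator, spool below 0.02 m/s and contact force between each of large_gear, small_gear, insulator, spool and the fingers below 0.05 N and horizontal distance between small_gear and small_dish below 0.01 m and z of small_gear in the frame of small_dish below 0.006 m and horizontal distance between insulator and oblong_tray below 0.013 m and z of insulator in the frame of oblong_tray below 0.007 m and horizontal distance between spool and peg_stand below 0.01 m and z of spool in the frame of peg_stand below 0.007 m and angle between the x axis of insulator and the x axis of oblong_tray, either way round below 0.3 rad); the robot touches nothing.
It fails at once if the car is moved by more than 15 mm (distance of car from where it was at the start of the episode above 0.015 m).
It fails at once if the robot touches the test box (contact force between any of the fingers, the arm and test_box above 0.5 N).
It also fails if it takes over 109 s, if anything falls off the work surface, if the arm or the gripper's body presses on something with over 40 N, if the wrist force passes 120 N, or if a joint passes its speed limit or range.

## Working session

There is one attempt and no reset: what is moved stays moved. The work goes in short steps, Python scripts to look and compute and a shell command to move; the robot and the scene stay as the last step left them, time stands still between calls to the robot, and variables do not carry over. Pictures are saved under pics/ and viewed, about 12 in all and at most 16, crops included, and the job is handed in when it is done.

```bash
ls; mkdir -p pics; python3 - <<'E'
from bench import arm
import cv2
for n in("top","scene"):
    d=arm.get_image(n); im=d.pop("image"); cv2.imwrite(f"pics/{n}0.png",im[:,:,::-1]); print(n,d)
print(arm.get_state())
E
```

```text
pics
top {'fov_y': 57.22131818455386, 'cx': 322.0794932026198, 'cy': 198.31011703066514, 'k1': -0.032427076566759735, 'origin': array([0.22592501, 0.02094904, 1.16771516]), 'orientation': array([ 0.07024125, -0.07180981, -0.69702048,  0.70998026])}
scene {'fov_y': 55.5743230129085, 'cx': 313.9166071360101, 'cy': 196.78778831411654, 'k1': 0.027470467855456912, 'origin': array([1.09360401, 0.00580558, 0.7512261 ]), 'orientation': array([0.24977399, 0.24924107, 0.66180354, 0.66144381])}
{'time': 0.1, 'qpos': array([-1.46430457e+00,  2.63499276e-01, -4.88428536e-02,  1.25938360e+00,
       -8.39342610e-06,  1.41550386e+00]), 'joint_velocities': array([-0.00083464, -0.00210007,  0.00285444,  0.00152629,  0.00073443,
       -0.00034151]), 'joint_efforts': array([ 4.51484579e-03, -6.38571095e+01,  3.85067081e+01,  1.00328884e-02,
       -8.59217039e-05,  2.25195883e-06]), 'tool_pos': array([ 0.13584574, -0.50689808,  0.24187187]), 'tcp_rot': array([ 0.70106306,  0.0926192 , -0.70105296,  0.09196206]), 'wrist_force': array([-0.08511458, -0.01794463,  0.0631969 ]), 'ft_torque': array([-0.0350027 ,  0.06373133,  0.03719917]), 'gripper_width': 0.08475843062472974}
```

View pics/top0.png

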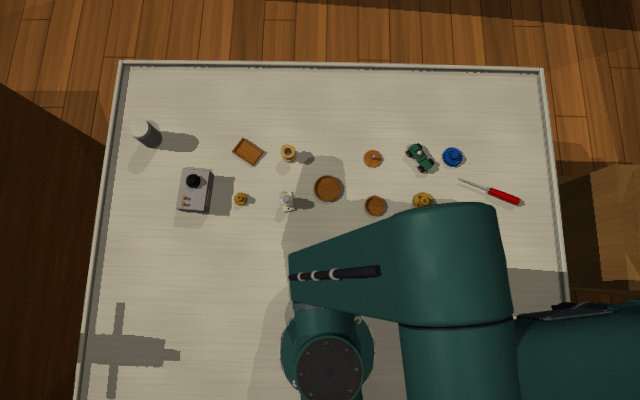

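View pics/scene0.png

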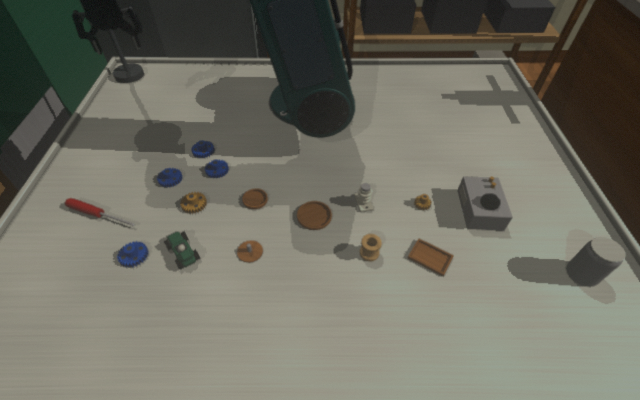

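Candidates for the large gear: bronze at scene (193,202) / top (423,201). The blue ones at scene (133,254), (170,177), (203,149) and (217,169) are look-alikes. The small gear is bronze at scene (423,202) / top (240,199). I'll check these in crops.

```bash
cat > h.py <<'E'
import numpy as np, cv2
from scipy.spatial.transform import Rotation as R
from bench import arm
def cam(n):
    d=arm.get_image(n); d["f"]=200/np.tan(np.radians(d["fov_y"]/2)); d["R"]=R.from_quat(d["orientation"]).as_matrix()
    d["K"]=np.array([[d["f"],0,d["cx"]],[0,d["f"],d["cy"]],[0,0,1]]); d["D"]=np.array([d["k1"],0,0,0.]); return d
def ray(d,uv):
    p=cv2.undistortPoints(np.array(uv,float).reshape(-1,1,2),d["K"],d["D"]).reshape(-1,2)
    return np.c_[p[:,0],-p[:,1],-np.ones(len(p))]@d["R"].T
def onz(d,uv,z):
    r=ray(d,uv); o=d["origin"]; return (o+r*((z-o[2])/r[:,2])[:,None])[:,:2]
def proj(d,P):
    c=(np.array(P,float).reshape(-1,3)-d["origin"])@d["R"]*[1,-1,-1]
    return cv2.projectPoints(c,np.zeros(3),np.zeros(3),d["K"],d["D"])[0].reshape(-1,2)
def tri(d1,u1,d2,u2):
    a,b=ray(d1,u1)[0],ray(d2,u2)[0]; A=np.c_[a,-b]; s=np.linalg.lstsq(A,d2["origin"]-d1["origin"],rcond=None)[0]
    p,q=d1["origin"]+a*s[0],d2["origin"]+b*s[1]; return (p+q)/2,np.linalg.norm(p-q)
def crop(d,x,y,w,h,k,fn):
    im=cv2.resize(d["image"][y:y+h,x:x+w,::-1],None,fx=k,fy=k,interpolation=cv2.INTER_CUBIC)
    for i in range(0,w,10): cv2.line(im,(i*k,0),(i*k,6 if (x+i)%50 else 14),(0,0,255),1)
    for i in range(0,h,10): cv2.line(im,(0,i*k),(6 if (y+i)%50 else 14,i*k),(0,0,255),1)
    cv2.imwrite(fn,im)
E
python3 - <<'E'
from h import *
t,s=cam("top"),cam("scene")
crop(t,220,135,250,85,3,"pics/t1.png"); crop(s,110,160,340,115,2,"pics/s1.png")
a=cv2.resize(t["image"][135:225,220:480,::-1],None,fx=3,fy=3,interpolation=cv2.INTER_CUBIC)
b=cv2.resize(s["image"][165:275,110:460,::-1],None,fx=780/350,fy=780/350,interpolation=cv2.INTER_CUBIC)
cv2.imwrite("pics/both.png",np.vstack([a,b]))
for n,d,box in(("top",t,(220,135,470,225)),("scene",s,(110,160,455,280))):
    hsv=cv2.cvtColor(d["image"],cv2.COLOR_RGB2HSV); x0,y0,x1,y1=box
    m=((hsv[...,0]>6)&(hsv[...,0]<24)&(hsv[...,1]>95)&(hsv[...,2]>60)).astype(np.uint8)
    N,L,st,c=cv2.connectedComponentsWithStats(m)
    for i in range(1,N):
        if st[i,4]>25 and x0<c[i][0]<x1 and y0<c[i][1]<y1: print(n,st[i],c[i].round(1),onz(d,[c[i]],.010).round(4))
E
```

```text
top [232 138  31  28 469] [247.3 151.2] [[0.6167 0.2712]]
top [281 145  15  17 196] [288.3 153.1] [[0.6126 0.135 ]]
top [364 150  18  17 239] [372.4 158.3] [[ 0.6    -0.1433]]
top [314 175  27  27 540] [327.4 188.1] [[0.4963 0.0038]]
top [234 193  13  13 123] [240.2 198.6] [[0.4561 0.2844]]
top [413 192  20  16 215] [421.8 199.6] [[ 0.4638 -0.3018]]
top [365 196  20  20 308] [374.9 205.6] [[ 0.4414 -0.1497]]
scene [243 189  24  19 363] [254.3 198.4] [[ 0.4475 -0.1479]]
scene [181 192  25  21 350] [193.5 202.1] [[ 0.4602 -0.3021]]
scene [415 194  16  15 153] [422.9 201.5] [[0.4577 0.2862]]
scene [297 202  34  27 699] [313.2 215.2] [[0.5031 0.0046]]
scene [362 234  19  26 280] [371.3 246.2] [[0.5952 0.1401]]
scene [409 239  44  36 812] [430.4 256.5] [[0.6227 0.2719]]
scene [238 241  25  21 372] [249.7 251.4] [[ 0.6095 -0.1417]]
```

View pics/both.png

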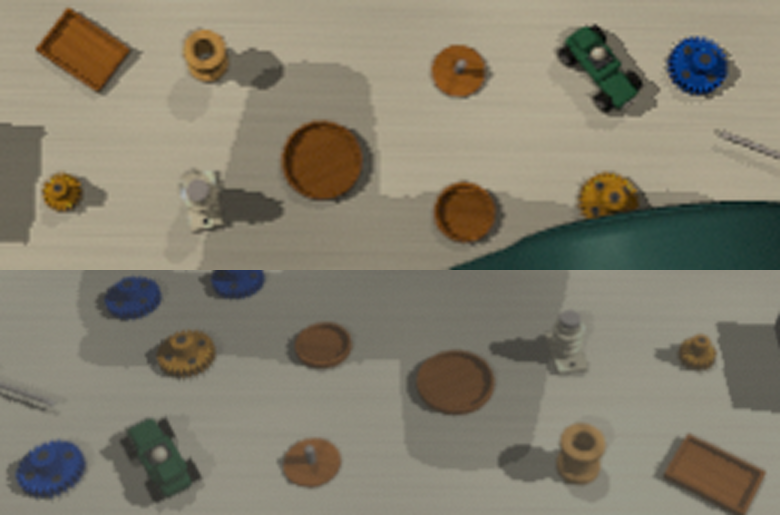

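The crops confirm it: bronze large gear at scene (193,202), small gear at (423,202), blue gears excluded. The insulator is at scene (366,197), foot end towards the camera; the spool is at scene (371,246). I'll zoom in on the details next.

```bash
python3 - <<'E'
from h import *
t,s=cam("top"),cam("scene")
def tile(d,x,y,n=30,k=6):
    im=cv2.resize(d["image"][y:y+n,x:x+n,::-1],(n*k,n*k),interpolation=cv2.INTER_CUBIC).copy()
    im=cv2.convertScaleAbs(im,alpha=1.3)
    for i in range(0,n,5):
        cv2.line(im,(i*k,0),(i*k,8 if i%10 else 14),(0,0,255),1);cv2.line(im,(0,i*k),(8 if i%10 else 14,i*k),(0,0,255),1)
    return cv2.copyMakeBorder(im,4,4,4,4,cv2.BORDER_CONSTANT)
a=np.hstack([tile(t,273,184),tile(t,274,138),tile(t,226,184),tile(t,408,186)])
b=np.hstack([tile(s,351,180),tile(s,356,230),tile(s,408,187),tile(s,178,187)])
cv2.imwrite("pics/tiles.png",np.vstack([a,b]))
for n,d,p in(("top",t,(247,151)),("scene",s,(430,256))):
    hsv=cv2.cvtColor(d["image"],cv2.COLOR_RGB2HSV)
    m=((hsv[...,0]>4)&(hsv[...,0]<24)&(hsv[...,1]>95)&(hsv[...,2]>50)).astype(np.uint8)
    L=cv2.connectedComponents(m)[1]; m=(L==L[p[1],p[0]]).astype(np.uint8)
    c=max(cv2.findContours(m,0,1)[0],key=len)[:,0,:]
    w=onz(d,c,.009); r=cv2.minAreaRect((w*1000).astype(np.float32)); print(n,r)
E
```

```text
top ((617.4588012695312, 271.7281799316406), (87.889892578125, 61.531150817871094), 56.697662353515625)
scene ((620.214599609375, 272.09259033203125), (84.72157287597656, 60.17612075805664), 56.115509033203125)
```

View pics/tiles.png

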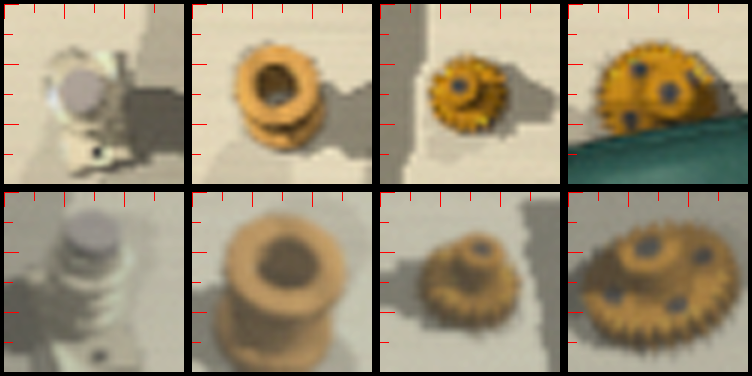

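The tiles give the cap, flange, hub and foot-hole pixels. I'll compute the positions from those.

```bash
python3 - <<'E'
from h import *
t,s=cam("top"),cam("scene")
for n,a,b,z in(("cap",(285.5,198),(365.2,186.2),.062),("foothole",(288.2,208.3),(366.3,207),.008),("spool",(287.7,150.8),(371,241.8),.048),("small",(238.7,197.3),(424.3,195.7),.03),("large",(424.3,200.3),(190.8,195.7),.03),("pegtop",(373.4,156),(249.1,246.7),.028)):
    print(n,onz(t,a,z).round(4),onz(s,b,z).round(4),[np.round(x,4) for x in tri(t,a,s,b)])
# rest ellipses
for n,d,L in(("top",t,[(327,188,.01),(375,206,.01),(372,160,.004)]),("scene",s,[(313,215,.01),(254,198,.01),(250,254,.004)])):
    hsv=cv2.cvtColor(d["image"],cv2.COLOR_RGB2HSV)
    m=((hsv[...,0]>4)&(hsv[...,0]<24)&(hsv[...,1]>95)&(hsv[...,2]>40)).astype(np.uint8)
    lab=cv2.connectedComponents(m)[1]
    for x,y,z in L:
        mm=(lab==lab[y,x]).astype(np.uint8); c=max(cv2.findContours(mm,0,1)[0],key=len)
        c=cv2.convexHull(c)[:,0,:]
        print(n,z,cv2.minEnclosingCircle((onz(d,c,z)*1000).astype(np.float32)))
st=arm.get_state(); print(R.from_quat(st["tcp_rot"]).as_matrix().round(3))
E
```

```text
cap [[0.4503 0.1331]] [[0.4525 0.1334]] [array([0.4508, 0.1335, 0.0601]), np.float64(0.0004)]
foothole [[0.4277 0.1287]] [[0.4746 0.1397]] [array([ 0.4365,  0.1404, -0.0378]), np.float64(0.015)]
spool [[0.6075 0.1334]] [[0.609  0.1338]] [array([0.608 , 0.1338, 0.0466]), np.float64(0.0005)]
small [[0.4563 0.2849]] [[0.4555 0.2858]] [array([0.4562, 0.2851, 0.0308]), np.float64(0.0007)]
large [[ 0.4577 -0.3041]] [[ 0.4561 -0.305 ]] [array([ 0.4574, -0.304 ,  0.0315]), np.float64(0.0007)]
pegtop [[ 0.6021 -0.1439]] [[ 0.6088 -0.1409]] [array([ 0.6042, -0.1436,  0.0212]), np.float64(0.0026)]
top 0.01 ((496.900390625, 5.407735347747803), 44.437583923339844)
top 0.01 ((442.1106872558594, -148.20323181152344), 33.180423736572266)
top 0.004 ((602.4385986328125, -143.8856201171875), 30.023239135742188)
scene 0.01 ((501.61370849609375, 6.055684566497803), 44.08245086669922)
scene 0.01 ((446.8835754394531, -147.07618713378906), 33.93662643432617)
scene 0.004 ((603.7417602539062, -143.31982421875), 29.123397827148438)
[[ 0.     0.259 -0.966]
 [ 0.    -0.966 -0.259]
 [-1.    -0.    -0.   ]]
```

```bash
python3 -m inch '[[[0,0,0,-7,0,0,-1],[0,0,0,-7,0,0,-1],[0,0,0,-7,0,0,-1],[0,0,0,-7,0,0,-1],[0,0,0,-7,0,0,-1],[0,0,0,-7,0,0,-1],[0,0,0,-7,0,0,-1],[0,0,0,-7,0,0,-1],[0,0,0,-7,0,0,-1],[0,0,0,-7,0,0,-1],[0,0,0,-5,0,0,-0.2]]]' 50
python3 -m inch '[[[0,2.9,-1.8,0,0,0,-0.2],[0,2.9,-1.8,0,0,0,-0.2],[0,2.9,-1.8,0,0,0,-0.2],[0,2.9,-1.8,0,0,0,-0.2],[0,2.9,-1.8,0,0,0,-0.2],[0,2.9,-1.8,0,0,0,-0.2],[0,2.9,-1.8,0,0,0,-0.2],[0,2.9,-1.8,0,0,0,-0.2],[0,2.9,-1.8,0,0,0,-0.2],[0,2.9,-1.8,0,0,0,-0.2],[0,2.9,-1.8,0,0,0,-0.2],[0,0,0,0,0,0,-0.2],[0,0,0,0,0,0,-0.2]]]'
python3 - <<'E'
from h import *
s=arm.get_state();print(R.from_quat(s["tcp_rot"]).as_matrix().round(3), s["qpos"].round(2))
t=cam("top")
hsv=cv2.cvtColor(t["image"],cv2.COLOR_RGB2HSV)
for n,lo,hi in(("blue",(100,120,40),(125,255,255)),("green",(65,70,20),(95,255,150))):
    N,L,st,c=cv2.connectedComponentsWithStats(cv2.inRange(hsv,lo,hi))
    for i in range(1,N):
        if st[i,4]>25: print(n,st[i],onz(t,c[i],.012).round(3))
E
```

```text
time: 1.32
tool_pos: [0.1359, -0.5071, 0.2423]
tcp_rot: [0.498, 0.502, -0.498, 0.502]
wrist_force: [0.3, -0.4, 0.4]
gripper_width: 0.0755
time: 2.4
tool_pos: [0.4559, -0.3081, 0.242]
tcp_rot: [0.499, 0.501, -0.499, 0.501]
wrist_force: [-0.5, -0.1, 0.0]
gripper_width: 0.0514
[[-0.     1.     0.003]
 [ 0.     0.003 -1.   ]
 [-1.    -0.    -0.   ]] [-0.74  0.31  0.01  1.28 -0.    0.83]
blue [443 148  14  13 100] [[ 0.622 -0.396]]
green [  269    67   338   333 42012] [[ 0.307 -0.37 ]]
green [409 144  23  27 226] [[ 0.607 -0.301]]
green [  228   158   145   183 15454] [[0.322 0.122]]
green [368 381  12  19  30] [[-0.11  -0.142]]
```

```bash
python3 -m inch '[[[2.5,0.1,-0.35,0,0,0,-0.2],[2.5,0,0,0,0,0,-0.2],[2.5,0,0,0,0,0,-0.2],[2.5,0,0,0,0,0,-0.2],[2.5,0,0,0,0,0,-0.2],[2.5,0,0,0,0,0,-0.2],[2.5,0,0,0,0,0,-0.2],[2,0,0,0,0,0,-0.2],[1,0,0,0,0,0,-0.2],[1,0,0,0,0,0,-0.2],[0,0,0,0,0,0,-0.2],[0,0,0,0,0,0,-0.2]]]'
python3 - <<'E'
from h import *
s=cam("scene"); crop(s,120,120,160,120,5,"pics/g1.png"); print(proj(s,[[*arm.get_state()["tool_pos"][:2],.016]]))
E
```

```text
time: 3.45
tool_pos: [0.4558, -0.3061, 0.0278]
tcp_rot: [0.5, 0.5, -0.5, 0.5]
wrist_force: [-0.1, -0.3, 0.2]
gripper_width: 0.0513
[[191.65906664 199.33764336]]
```

View pics/g1.png

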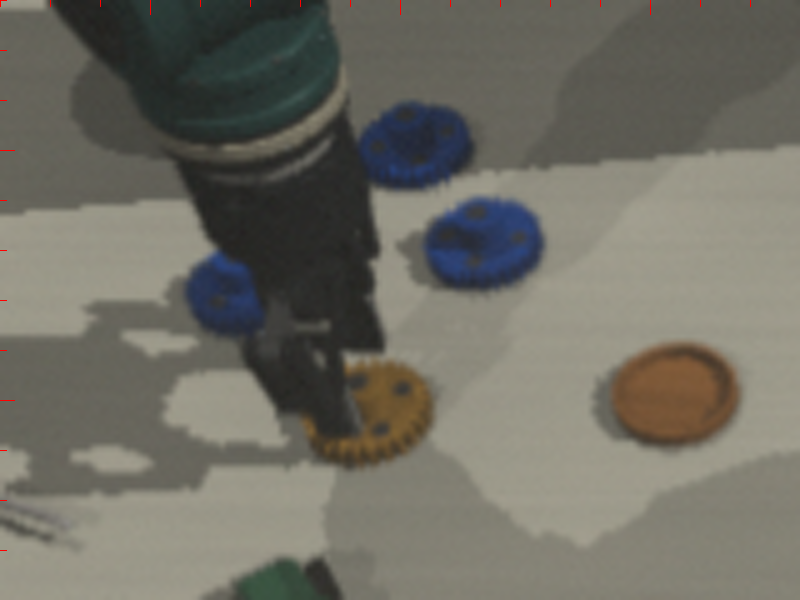

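The jaws stand either side of the bronze gear's hub (crop about (350,385), i.e. scene (190,197)) and the tips are clear of the disc. I'll grip and lift.

```bash
python3 -m inch '[[[0.1,0,-0.15,0,0,0,-0.2],[0,0,0,0,0,0,1],[0,0,0,0,0,0,1],[0,0,0,0,0,0,1],[0,0,0,0,0,0,1],[0,0,0,0,0,0,1],[0,0,0,0,0,0,1],[0,0,0,0,0,0,1],[0,0,0,0,0,0,1]]]' 50
python3 -m inch '[[[-1,0,0,0,0,0,1],[-2,0,0,0,0,0,1],[-2.5,0,0,0,0,0,1],[-2.5,0,0,0,0,0,1],[0,0,0,0,0,0,1],[0,0,0,0,0,0,1]]]'
```

```text
time: 4.25
tool_pos: [0.4563, -0.3043, 0.0271]
tcp_rot: [0.5, 0.5, -0.5, 0.501]
wrist_force: [0.9, 0.2, 9.2]
gripper_width: 0.0239
time: 4.75
tool_pos: [0.4564, -0.3045, 0.1076]
tcp_rot: [0.5, 0.499, -0.5, 0.501]
wrist_force: [0.2, 1.3, -4.1]
gripper_width: 0.024
```

```bash
python3 -m inch '[[[0,0.3,-2,0,0,0,1],[0,0.38,-2.8,0,0,0,1],[0,0.38,-2.8,0,0,0,1],[0,0.38,-2.8,0,0,0,1],[0,0.38,-2.8,0,0,0,1],[0,0.38,-2.8,0,0,0,1],[0,0.38,-2.8,0,0,0,1],[0,0.38,-2.8,0,0,0,1],[0,0.38,-2.8,0,0,0,1],[0,0.38,-2.8,0,0,0,1],[0,0.38,-2.8,0,0,0,1],[0,0.1,-1,0,0,0,1],[0,0,0,0,0,0,1],[0,0,0,0,0,0,1],[2,0,0,0,0,0,1],[2,0,0,0,0,0,1],[1,0,0,0,0,0,1],[0,0,0,0,0,0,1],[0,0,0,0,0,0,1]]]'
python3 - <<'E'
from h import *
s=cam("scene"); t=cam("top"); 
a=cv2.resize(s["image"][170:250,270:360,::-1],None,fx=5,fy=5,interpolation=cv2.INTER_CUBIC);b=cv2.resize(t["image"][150:230,290:350,::-1],None,fx=5,fy=5,interpolation=cv2.INTER_CUBIC)
cv2.imwrite("pics/g2.png",np.hstack([a,b]))
E
```

```text
time: 6.33
tool_pos: [0.4974, 0.0049, 0.056]
tcp_rot: [-0.5, -0.5, 0.501, -0.499]
wrist_force: [0.2, -0.6, -3.0]
gripper_width: 0.0238
```

View pics/g2.png

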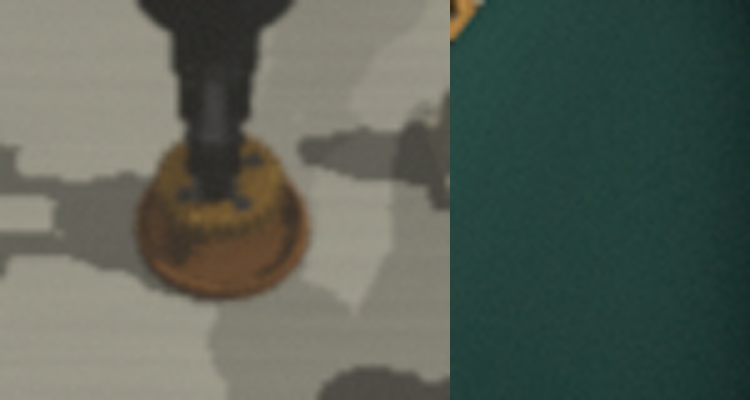

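The gear hangs level over the dish and is centred sideways (crop x 220 against dish 222). I'll lower it and release.

```bash
python3 -m inch '[[[1,0.15,0,0,0,0,1],[0.8,0,0,0,0,0,1],[0.5,0,0,0,0,0,1],[0.2,0,0,0,0,0,1],[0,0,0,0,0,0,1],[0,0,0,0,0,0,1]]]'
python3 -m inch '[[[0,0,0,0,0,0,0.1],[0,0,0,0,0,0,0],[0,0,0,0,0,0,-0.1],[0,0,0,0,0,0,-0.1],[0,0,0,0,0,0,-0.1],[-1,0,0,0,0,0,-0.1],[-2.5,0,0,0,0,0,-0.1],[-3,0,0,0,0,0,-0.2],[-2.5,0,0,0,0,0,-0.2],[0,0,0,0,0,0,-0.2]]]'
```

```text
time: 6.93
tool_pos: [0.4994, 0.0058, 0.0315]
tcp_rot: [-0.5, -0.5, 0.5, -0.5]
wrist_force: [-0.8, -0.3, -4.5]
gripper_width: 0.0238
time: 7.77
tool_pos: [0.5014, 0.0056, 0.1255]
tcp_rot: [0.501, 0.498, -0.499, 0.502]
wrist_force: [0.8, 0.5, -0.5]
gripper_width: 0.051
```

```bash
python3 -m inch '[[[0,-0.43,-2.8,0,0,0,-0.2],[0,-0.43,-2.8,0,0,0,-0.2],[0,-0.43,-2.8,0,0,0,-0.2],[0,-0.43,-2.8,0,0,0,-0.2],[0,-0.43,-2.8,0,0,0,-0.2],[0,-0.43,-2.8,0,0,0,-0.2],[0,-0.43,-2.8,0,0,0,-0.2],[0,-0.43,-2.8,0,0,0,-0.2],[0,-0.43,-2.8,0,0,0,-0.2],[0,-0.43,-2.8,0,0,0,-0.2],[0,0,0,0,0,0,-0.2],[0,0,0,0,0,0,-0.2],[0,0,0,0,0,0,-0.2]]]'
python3 - <<'E'
from h import *
s=cam("scene"); t=cam("top")
a=cv2.resize(s["image"][140:250,280:460,::-1],None,fx=4,fy=4,interpolation=cv2.INTER_CUBIC)
cv2.imwrite("pics/g3.png",a)
# dish check: gear bronze hue vs dish in scene
E
```

```text
time: 8.85
tool_pos: [0.4562, 0.2855, 0.1208]
tcp_rot: [-0.5, -0.5, 0.5, -0.5]
wrist_force: [0.3, -0.0, 1.0]
gripper_width: 0.0512
```

View pics/g3.png

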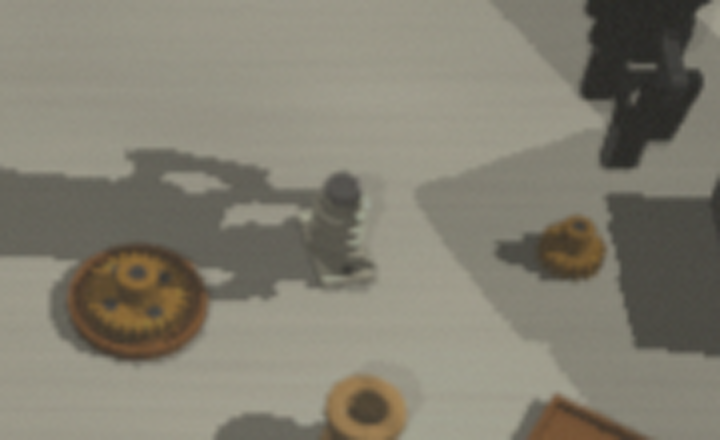

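The large gear sits flat and centred in its dish (crop (138,300)). The gripper is above the small gear (crop (572,245)), so I'll descend, grip and lift.

```bash
python3 -m inch '[[[2.5,0,0,0,0,0,-0.2],[2.5,0,0,0,0,0,-0.2],[2.5,0,0,0,0,0,-0.2],[1.5,0,0,0,0,0,-0.2],[0.4,0,0,0,0,0,-0.2],[0,0,0,0,0,0,-0.2],[0,0,0,0,0,0,-0.2],[0,0,0,0,0,0,1],[0,0,0,0,0,0,1],[0,0,0,0,0,0,1],[0,0,0,0,0,0,1],[0,0,0,0,0,0,1],[0,0,0,0,0,0,1],[0,0,0,0,0,0,1],[0,0,0,0,0,0,1]]]' 40
python3 -m inch '[[[-1,0,0,0,0,0,1],[-2.5,0,0,0,0,0,1],[-3,0,0,0,0,0,1],[-3,0,0,0,0,0,1],[-2.5,0,0,0,0,0,1],[0,0,0,0,0,0,1],[0,0,0,0,0,0,1]]]'
```

```text
time: 10.2
tool_pos: [0.4569, 0.2861, 0.0283]
tcp_rot: [0.501, 0.5, -0.499, 0.5]
wrist_force: [-1.9, -1.3, 8.8]
gripper_width: 0.0176
time: 10.78
tool_pos: [0.457, 0.2862, 0.1486]
tcp_rot: [0.501, 0.5, -0.499, 0.5]
wrist_force: [-1.1, 0.6, -2.6]
gripper_width: 0.0178
```

```bash
python3 -m inch '[[[0,-0.08,2.8,0,0,0,1],[0,-0.08,2.8,0,0,0,1],[0,-0.08,2.8,0,0,0,1],[0,-0.08,2.8,0,0,0,1],[0,-0.08,2.8,0,0,0,1],[0,-0.08,2.8,0,0,0,1],[0,-0.08,2.8,0,0,0,1],[0,-0.08,2.8,0,0,0,1],[0,-0.08,2.8,0,0,0,1],[0,-0.08,2.8,0,0,0,1],[0,-0.08,2.8,0,0,0,1],[0,-0.08,2.8,0,0,0,1],[0,-0.08,2.8,0,0,0,1],[0,-0.08,2.8,0,0,0,1],[0,-0.08,2.8,0,0,0,1],[0,-0.05,1.4,0,0,0,1],[0,0,0,0,0,0,1],[0,0,0,0,0,0,1],[2.5,0,0,0,0,0,1],[2.5,0,0,0,0,0,1]]]'
python3 -m inch '[[[2.5,0,0,0,0,0,1],[1.5,0,0,0,0,0,1],[0,0,0,0,0,0,1],[0,0,0,0,0,0,1],[0,0,0,0,0,0,1]]]'
python3 - <<'E'
from h import *
s=cam("scene"); cv2.imwrite("pics/g4.png",cv2.resize(s["image"][160:230,210:310,::-1],None,fx=5,fy=5,interpolation=cv2.INTER_CUBIC))
E
```

```text
time: 12.45
tool_pos: [0.4443, -0.1475, 0.0969]
tcp_rot: [0.5, 0.5, -0.5, 0.501]
wrist_force: [-0.3, -0.9, -2.4]
gripper_width: 0.0177
time: 12.87
tool_pos: [0.4442, -0.1478, 0.058]
tcp_rot: [0.5, 0.5, -0.5, 0.5]
wrist_force: [-0.1, -0.4, -2.5]
gripper_width: 0.0179
```

View pics/g4.png

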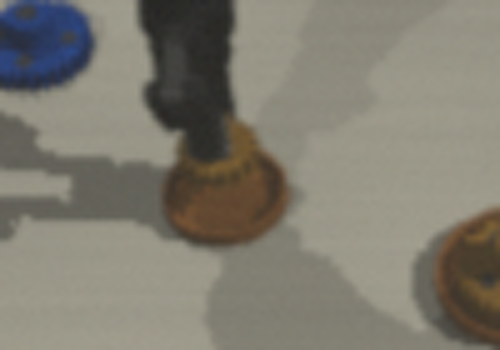

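The small gear hangs level over its dish; the small offset to the left in the picture is parallax from its height. I'll lower and release.

```bash
python3 -m inch '[[[1,0,0,0,0,0,1],[1,0,0,0,0,0,1],[0.5,0,0,0,0,0,1],[0.15,0,0,0,0,0,1],[0,0,0,0,0,0,1],[0,0,0,0,0,0,1]]]'
python3 -m inch '[[[0,0,0,0,0,0,0.2],[0,0,0,0,0,0,0.1],[0,0,0,0,0,0,0],[0,0,0,0,0,0,-0.1],[0,0,0,0,0,0,-0.1],[-1,0,0,0,0,0,-0.1],[-2.5,0,0,0,0,0,-0.1],[-3,0,0,0,0,0,-0.5],[-2.5,0,0,0,0,0,-0.8],[0,0,0,0,0,0,-0.8],[0,0,0,0,0,0,-0.8]]]'
```

```text
time: 13.42
tool_pos: [0.4442, -0.1482, 0.0315]
tcp_rot: [0.5, 0.5, -0.5, 0.5]
wrist_force: [0.7, 0.6, -0.9]
gripper_width: 0.0183
time: 14.33
tool_pos: [0.4445, -0.1485, 0.1218]
tcp_rot: [0.5, 0.499, -0.5, 0.501]
wrist_force: [0.1, -0.1, -0.8]
gripper_width: 0.0767
```

```bash
python3 -m inch '[[[0,1.49,-2.56,0,0,0,-0.8],[0,1.49,-2.56,0,0,0,-0.8],[0,1.49,-2.56,0,0,0,-0.8],[0,1.49,-2.56,0,0,0,-0.8],[0,1.49,-2.56,0,0,0,-0.8],[0,1.49,-2.56,0,0,0,-0.8],[0,1.49,-2.56,0,0,0,-0.8],[0,1.49,-2.56,0,0,0,-0.8],[0,1.49,-2.56,0,0,0,-0.8],[0,1.49,-2.56,0,0,0,-0.8],[0,1.45,-2.55,0,0,0,-0.8],[0,0,0,0,0,0,-0.8],[0,0,0,0,0,0,-0.8],[0,0,0,0,0,0,-0.8]]]'
python3 -m inch '[[[2.5,0,0,0,0,0,-0.8],[2.5,0,0,0,0,0,-0.8],[1.5,0,0,0,0,0,-0.8],[1,0,0,0,0,0,-0.8],[0,0,0,0,0,0,-0.8],[0,0,0,0,0,0,-0.8],[0,0,0,0,0,0,-0.8]]]'
```

```text
time: 15.5
tool_pos: [0.6067, 0.1332, 0.1196]
tcp_rot: [-0.499, -0.5, 0.501, -0.5]
wrist_force: [0.1, -0.8, -0.0]
gripper_width: 0.0769
time: 16.08
tool_pos: [0.6078, 0.1331, 0.0468]
tcp_rot: [0.5, 0.5, -0.5, 0.5]
wrist_force: [0.4, 0.2, -0.2]
gripper_width: 0.0763
```

```bash
python3 -m inch '[[[0,0,0,0,0,0,1],[0,0,0,0,0,0,1],[0,0,0,0,0,0,1],[0,0,0,0,0,0,1],[0,0,0,0,0,0,1],[0,0,0,0,0,0,1],[0,0,0,0,0,0,1],[0,0,0,0,0,0,1]]]' 30
python3 -m inch '[[[-1,0,0,0,0,0,1],[-2.5,0,0,0,0,0,1],[-3,0,0,0,0,0,1],[-2,0,0,0,0,0,1],[0,0,0,0,0,0,1],[0,0,0,0,0,0,1]]]'
```

```text
time: 16.75
tool_pos: [0.6078, 0.1334, 0.0467]
tcp_rot: [0.5, 0.5, -0.5, 0.5]
wrist_force: [-1.1, -0.0, 7.2]
gripper_width: 0.044
time: 17.25
tool_pos: [0.608, 0.1335, 0.1322]
tcp_rot: [0.501, 0.499, -0.499, 0.501]
wrist_force: [-0.2, 0.4, -1.6]
gripper_width: 0.0441
```

```bash
python3 -m inch '[[[0,-0.05,2.5,0,0,0,1],[0,-0.05,2.8,0,0,0,1],[0,-0.05,2.8,0,0,0,1],[0,-0.05,2.8,0,0,0,1],[0,-0.05,2.8,0,0,0,1],[0,-0.05,2.8,0,0,0,1],[0,-0.05,2.8,0,0,0,1],[0,-0.05,2.8,0,0,0,1],[0,-0.05,2.8,0,0,0,1],[0,-0.05,2.8,0,0,0,1],[0,0,0,0,0,0,1],[0,0,0,0,0,0,1],[2.5,0,0,0,0,0,1],[2,0,0,0,0,0,1],[0,0,0,0,0,0,1],[0,0,0,0,0,0,1]]]'
python3 - <<'E'
from h import *
s=cam("scene"); a=cv2.resize(s["image"][200:290,150:270,::-1],None,fx=5,fy=5,interpolation=cv2.INTER_CUBIC);cv2.imwrite("pics/g5.png",a)
p=arm.get_state()["tool_pos"]; print(p, (proj(s,[[p[0],p[1],p[2]-.047]])-[150,200])*5,(proj(s,[[.603,-.1437,.004]])-[150,200])*5)
E
```

```text
time: 18.58
tool_pos: [0.6016, -0.1425, 0.0851]
tcp_rot: [0.499, 0.501, -0.5, 0.499]
wrist_force: [-0.0, -0.2, -0.1]
gripper_width: 0.0442
[ 0.60230718 -0.14289129  0.08616744] [[489.55083188 207.58312642]] [[497.3843915  252.02751079]]
```

View pics/g5.png

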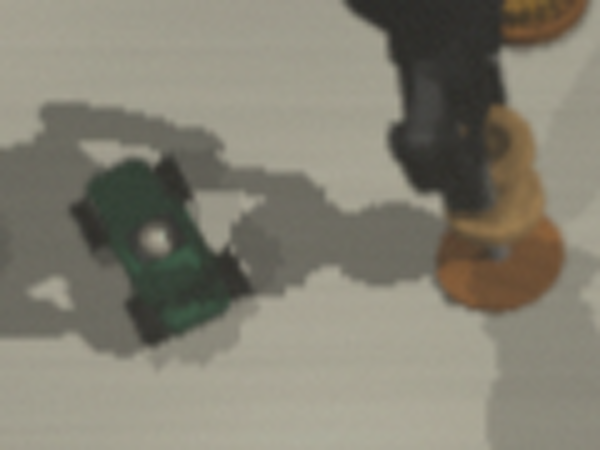

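The spool is upright over the peg stand (crop spool 495, stand 500) and the car is untouched. I'll lower.

```bash
python3 -m inch '[[[1,0.05,0.1,0,0,0,1],[1,0,0,0,0,0,1],[1,0,0,0,0,0,1],[0.5,0,0,0,0,0,1],[0,0,0,0,0,0,1],[0,0,0,0,0,0,1]]]'
```

```text
time: 19.13
tool_pos: [0.6027, -0.1445, 0.0502]
tcp_rot: [0.5, 0.5, -0.5, 0.5]
wrist_force: [-0.0, -0.8, -1.3]
gripper_width: 0.0443
```

```bash
python3 -m inch '[[[0,0,0,0,0,0,-0.1],[0,0,0,0,0,0,-0.3],[0,0,0,0,0,0,-0.5],[0,0,0,0,0,0,-0.7],[0,0,0,0,0,0,-0.7],[0,0,0,0,0,0,-0.7],[-1,0,0,0,0,0,-0.7],[-2.5,0,0,0,0,0,-0.7],[-3,0,0,0,0,0,-0.7],[-2.5,0,0,0,0,0,-0.7],[0,0,0,0,0,0,-0.7]]]'
python3 -m inch '[[[0,-1.38,-2.53,0,0,0,-0.7],[0,-1.38,-2.53,0,0,0,-0.7],[0,-1.38,-2.53,0,0,0,-0.7],[0,-1.38,-2.53,0,0,0,-0.7],[0,-1.38,-2.53,0,0,0,-0.7],[0,-1.38,-2.53,0,0,0,-0.7],[0,-1.38,-2.53,0,0,0,-0.7],[0,-1.38,-2.53,0,0,0,-0.7],[0,-1.38,-2.53,0,0,0,-0.7],[0,-1.38,-2.53,0,0,0,-0.7],[0,-1.38,-2.53,0,0,0,-0.7],[0,0,0,0,0,0,-0.7],[0,0,0,0,0,0,-0.7]]]'
```

```text
time: 20.05
tool_pos: [0.6048, -0.1453, 0.1464]
tcp_rot: [0.501, 0.498, -0.499, 0.502]
wrist_force: [0.9, -0.2, 0.5]
gripper_width: 0.073
time: 21.13
tool_pos: [0.4506, 0.1346, 0.1413]
tcp_rot: [0.5, 0.5, -0.499, 0.501]
wrist_force: [0.7, -0.9, 0.5]
gripper_width: 0.0728
```

```bash
python3 -m inch '[[[2.5,0,0.1,0,0,0,-0.7],[2.5,0,0,0,0,0,-0.7],[2.5,0,0,0,0,0,-0.7],[2,0,0,0,0,0,-0.7],[0.8,0,0,0,0,0,-0.7],[0,0,0,0,0,0,-0.7],[0,0,0,0,0,0,1],[0,0,0,0,0,0,1],[0,0,0,0,0,0,1],[0,0,0,0,0,0,1],[0,0,0,0,0,0,1],[0,0,0,0,0,0,1],[0,0,0,0,0,0,1],[0,0,0,0,0,0,1],[0,0,0,0,0,0,1]]]' 40
python3 -m inch '[[[-1,0,0,0,0,0,1],[-2.5,0,0,0,0,0,1],[-3,0,0,0,0,0,1],[-2.5,0,0,0,0,0,1],[0,0,0,0,0,0,1],[0,0,0,0,0,0,1]]]'
```

```text
time: 22.38
tool_pos: [0.4519, 0.1327, 0.039]
tcp_rot: [0.501, 0.499, -0.499, 0.501]
wrist_force: [-0.6, -1.2, 10.3]
gripper_width: 0.0348
time: 22.88
tool_pos: [0.452, 0.1328, 0.1293]
tcp_rot: [0.501, 0.499, -0.499, 0.501]
wrist_force: [-1.2, -0.0, -1.5]
gripper_width: 0.0346
```

```bash
python3 -m inch '[[[0,2.08,-1.74,0,0,0,1],[0,2.08,-1.74,0,0,0,1],[0,2.08,-1.74,0,0,0,1],[0,2.08,-1.74,0,0,0,1],[0,2.08,-1.74,0,0,0,1],[0,2.08,-1.74,0,0,0,1],[0,2.08,-1.74,0,0,0,1],[0,2.08,-1.74,0,0,0,1],[0,0,0,-7,0,0,1],[0,0,0,-7,0,0,1],[0,0,0,-7,0,0,1],[0,0,0,-7,0,0,1],[0,0,0,-7,0,0,1],[0,0,0,-7,0,0,1],[0,0,0,-1.3,0,0,1],[0,0,0,0,0,0,1],[2.5,0,0,0,0,0,1],[2,0,0,0,0,0,1],[0,0,0,0,0,0,1],[0,0,0,0,0,0,1]]]'
python3 - <<'E'
from h import *
s=cam("scene"); t=cam("top"); a=cv2.resize(s["image"][190:290,380:480,::-1],None,fx=5,fy=5,interpolation=cv2.INTER_CUBIC);b=cv2.resize(t["image"][120:180,220:280,::-1],None,fx=5,fy=5);cv2.imwrite("pics/g6.png",np.hstack([a,np.vstack([b,b*0])[:500]]))
p=arm.get_state()["tool_pos"]; print(p,(proj(s,[[p[0],p[1],p[2]-.039]])-[380,190])*5,(proj(s,[[.6185,.272,.009]])-[380,190])*5)
E
```

```text
time: 24.55
tool_pos: [0.6168, 0.2717, 0.0821]
tcp_rot: [0.281, 0.649, -0.282, 0.648]
wrist_force: [0.6, -0.7, -1.2]
gripper_width: 0.0348
[0.61794815 0.27205366 0.08386661] [[268.46038323 280.52591733]] [[250.02071338 325.66591292]]
```

View pics/g6.png

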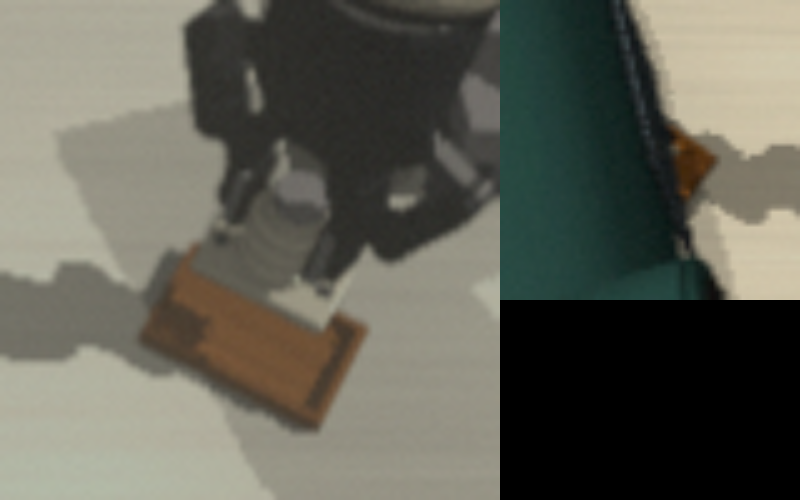

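The foot is parallel to the tray (edge slopes 0.48 and 0.51) and centred within parallax. I'll lower.

```bash
python3 -m inch '[[[1,0,0,0,0,0,1],[1,0,0,0,0,0,1],[1,0,0,0,0,0,1],[0.7,0,0,0,0,0,1],[0.3,0,0,0,0,0,1],[0,0,0,0,0,0,1],[0,0,0,0,0,0,1]]]'
```

```text
time: 25.23
tool_pos: [0.6173, 0.2718, 0.0427]
tcp_rot: [0.28, 0.649, -0.28, 0.649]
wrist_force: [-2.0, -0.8, 4.2]
gripper_width: 0.0349
```

Contact with the floor (+4 N). I'll release, lift and back off so the cameras can see.

```bash
python3 -m inch '[[[0,0,0,0,0,0,0],[0,0,0,0,0,0,-0.2],[0,0,0,0,0,0,-0.4],[0,0,0,0,0,0,-0.5],[0,0,0,0,0,0,-0.5],[0,0,0,0,0,0,-0.5],[-1,0,0,0,0,0,-0.5],[-2.5,0,0,0,0,0,-0.5],[-3,0,0,0,0,0,-0.5],[-3,0,0,0,0,0,-0.5],[-3,0,0,0,0,0,-0.5],[-3,0,0,0,0,0,-0.5],[0,0,0,0,0,0,-0.5]]]'
python3 -m inch '[[[0,-1.5,2.5,0,0,0,-0.5],[0,-1.5,2.5,0,0,0,-0.5],[0,-1.5,2.5,0,0,0,-0.5],[0,-1.5,2.5,0,0,0,-0.5],[0,-1.5,2.5,0,0,0,-0.5],[0,-1.5,2.5,0,0,0,-0.5],[0,-1.5,2.5,0,0,0,-0.5],[0,-1.5,2.5,0,0,0,-0.5],[0,-1.5,2.5,0,0,0,-0.5],[0,-1.5,2.5,0,0,0,-0.5],[0,-1.5,2.5,0,0,0,-0.5],[0,-1.5,2.5,0,0,0,-0.5],[0,0,0,0,0,0,-0.5],[0,0,0,0,0,0,-0.5]]]'
python3 - <<'E'
from h import *
s=cam("scene"); t=cam("top"); a=cv2.resize(s["image"][165:280,110:460,::-1],(780,256),interpolation=cv2.INTER_CUBIC);b=cv2.resize(t["image"][130:225,210:470,::-1],(780,285),interpolation=cv2.INTER_CUBIC);cv2.imwrite("pics/g7.png",np.vstack([b,a]))
hsv=cv2.cvtColor(t["image"],cv2.COLOR_RGB2HSV); N,L,st,c=cv2.connectedComponentsWithStats(cv2.inRange(hsv,(65,70,20),(95,255,150)))
for i in range(1,N):
    if 150<st[i,4]<400: print(st[i],onz(t,c[i],.012).round(4))
E
```

```text
time: 26.32
tool_pos: [0.6191, 0.2724, 0.2046]
tcp_rot: [0.282, 0.647, -0.278, 0.651]
wrist_force: [0.2, -0.4, 0.1]
gripper_width: 0.064
time: 27.48
tool_pos: [0.6923, -0.0713, 0.1979]
tcp_rot: [0.281, 0.649, -0.281, 0.649]
wrist_force: [1.0, 0.3, 0.7]
gripper_width: 0.0641
[409 144  23  27 227] [[ 0.6075 -0.3008]]
```

View pics/g7.png

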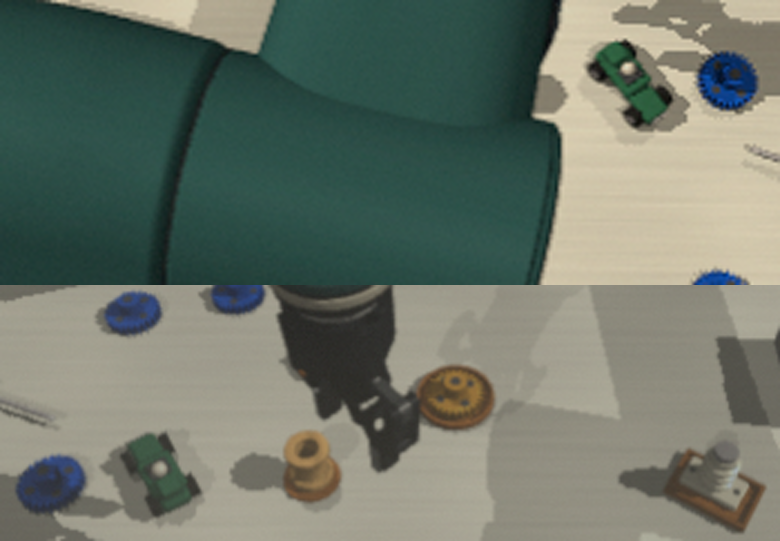

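The insulator, spool and large gear are well seated and the car is at its first position. The arm hides the small gear, so I'll clear away for the last check.

```bash
python3 -m inch '[[[0,-3,0.3,0,0,0,-0.5],[0,-3.5,0.3,0,0,0,-0.5],[0,-3.5,0.3,0,0,0,-0.5],[0,-3.5,0.3,0,0,0,-0.5],[0,-3.5,0.3,0,0,0,-0.5],[0,-3.5,0.3,0,0,0,-0.5],[0,-3.5,0.3,0,0,0,-0.5],[0,-3.5,0.3,0,0,0,-0.5],[0,-3.5,0.3,0,0,0,-0.5],[0,-3.5,0.3,0,0,0,-0.5],[0,-3.5,0.3,0,0,0,-0.5],[0,-3.5,0.3,0,0,0,-0.5],[0,-3.5,0.3,0,0,0,-0.5],[0,-3.5,0.3,0,0,0,-0.5],[0,-3.5,0.3,0,0,0,-0.5],[0,-3.5,0.3,0,0,0,-0.5],[0,-3,0,0,0,0,-0.5],[0,-3,0,0,0,0,-0.5],[0,0,0,0,0,0,-0.5],[0,0,0,0,0,0,-0.5]]]'
python3 - <<'E'
from h import *
s=cam("scene"); t=cam("top"); a=cv2.resize(s["image"][165:280,110:460,::-1],(780,256),interpolation=cv2.INTER_CUBIC);b=cv2.resize(t["image"][130:225,210:470,::-1],(780,285),interpolation=cv2.INTER_CUBIC);cv2.imwrite("pics/g8.png",np.vstack([b,a]))
E
```

```text
time: 29.25
tool_pos: [0.2773, -0.5266, 0.1979]
tcp_rot: [0.281, 0.649, -0.281, 0.649]
wrist_force: [-0.5, 0.1, 0.0]
gripper_width: 0.0641
```

View pics/g8.png

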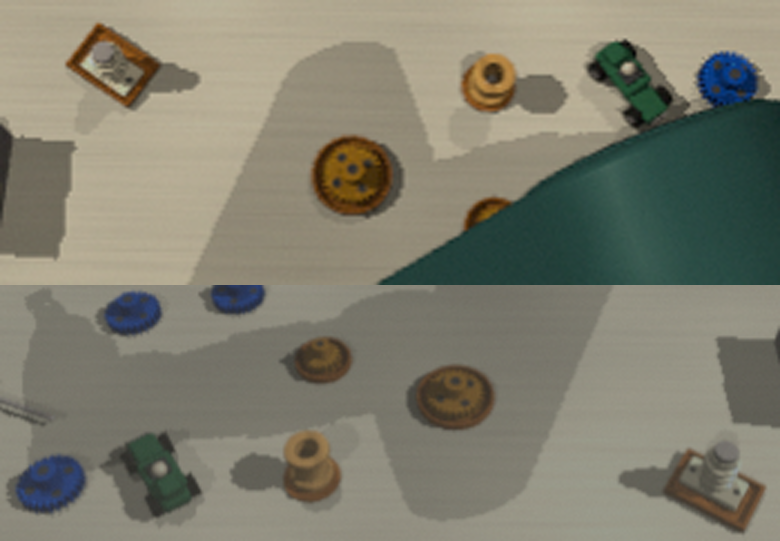

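```bash
python3 - <<'E'
from h import *
s=cam("scene");t=cam("top");k=780/350
for n,u,v,z in(("large .499,.0057",456,380,.033),("small .4445,-.1477",325,344,.033),("spool .603,-.1437",308,448,.052),("ins .6185,.272",726,450,.066)):
    print(n,onz(s,[(u+.5)/k+109.5,(v-285+.5)/k+164.5],z).round(4))
for n,u,v,z in(("large",352,169,.033),("spool",493,75,.052),("ins",104,52,.066)): print(n,onz(t,[(u+.5)/3+209.5,(v+.5)/3+129.5],z).round(4))
print(arm.hand_in())
E
```

```text
large .499,.0057 [[0.4967 0.0074]]
small .4445,-.1477 [[ 0.4433 -0.1426]]
spool .603,-.1437 [[ 0.6013 -0.1413]]
ins .6185,.272 [[0.613 0.272]]
large [[0.4977 0.0056]]
spool [[ 0.5986 -0.1424]]
ins [[0.6115 0.2692]]
the job is handed in; nothing more can be done
None
```

All four parts are in their rests and let go, and I handed the job in after about 29 s of the 109 s allowed. `hand_in` gives no verdict.

- **Placing:** I picked up the large gear, small gear, spool and insulator in turn and set each down. I turned the insulator 43° so its foot lies along the tray.
- **Position checks:** In the last pictures every part looks flat and upright in its rest. The part centres came out at these distances from the rest centres I had measured:

| Part | Measured offset | Limit |
|---|---|---|
| Large gear | about 1–3 mm | 10 mm |
| Small gear | about 5 mm | 10 mm |
| Spool | about 3–5 mm | 10 mm |
| Insulator | about 6–8 mm | 13 mm |

- **Where the checks disagree:** The insulator was let go within about 1 mm of the tray centre by the arm's own reading. The 6–8 mm comes from its cap, read by eye from the pictures. The two cameras also differed by up to about 6 mm when I first measured the rests. The small gear's final position comes from the scene camera only, because the arm hid most of it from the top camera.
- **Bystanders:** The car's measured position was the same as at the start (within 1 mm) when last checked, before the arm backed away, and it looks unmoved in the last picture. I saw no sign of the arm or gripper near the test box.

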